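# Spin-test three used idlers and fit the sound one to the belt drive

### The arm

A 6-joint arm with a two-finger parallel gripper is mounted at the origin on the work surface. World frame = base frame: x ahead of the robot, y to its left, z up, the work surface at z = 0. Lengths are in mm, angles in rad, forces in N, time in s.
With the tool pointing down it reaches from about 400 to 925 mm from the base axis. Payload 12.5 kg.
Tool frame: the origin (TCP) lies midway between the tips of the shut fingers; the grasp point (between the pads) lies 19 mm behind it (env.pinch_z is the z of the grasp point in the tool frame, in mm); z points along the fingers, y is the line along which they close (so a half turn about z gives the same grasp; the last joint's range is limited). The gripper opens to 95 mm and grips with 3 to 60 N. Pads are 20 mm wide; open, the fingers measure 119 mm over their backs; the gripper's body (75 mm by 180 mm) begins 59 mm behind the grasp point.
Start: joints at [-0.106, 0.491, 1.559, -0, 1.092, -0.106], TCP at [625.017, 0.021, 214.661] pointing down, gripper open.
Joint ranges: [-3.1, 3.1], [-0.84, 2.19], [0.05, 2.79], [-1.13, 4.28], [0.06, 2.93], [-2.69, 2.69]. Speed limits (rad/s): [2.22, 2.22, 2.79, 3.14, 3.14, 3.14].

### API

Orientations are given as [roll, pitch, yaw] about the fixed x, y, z axes, in that order (R = Rz(yaw) Ry(pitch) Rx(roll)).
In Python, from cell import env, eyes gives the robot as it stands.
- The arm moves only by the shell command python3 -m inch 'ROWS'. ROWS is JSON, a list of rows, each a list of 3 entries, a list of its own where there are three numbers: the shift along the tool's x, y, z in units of 60 mm (1.0 is 60 mm), then the turn about the tool's z in units of 5 degrees (1.0 is 5 degrees), then the closure, from -1 (fully open) to 1 (shut). In form: [[[tx, ty, tz], turn, claw], ...]. A call has exactly 10 rows; each row shifts and turns the commanded pose from where the row before left it, along the tool's axes as they then stand; what a row does not reach is not made up. A row lasts 1/8 s, in which the tool goes at most 62.5 mm and 10.7 degrees, less where a joint would pass 70% of its speed; a pose out of reach is approached as far as the arm can. A call is refused whole if a number of a shift passes 1 or a number of a turn 1, either way. A call with a gripper value outside its range is refused whole. The fingers move at their own pace and stop on an object; the grip force is fixed at half the most. Time passes only in rows, so rows that do not move let the fingers close, or fill a call up. It gives the time, the measured TCP pose, the force, the opening and the grip force at its end, in the units of the state.
- env.state(): the state, without advancing time (a new reading comes with each control period).
- eyes.read_camera(name): name is "scene" or "side" or "wrist"; returns a dict with "pixels" (384x512x3 uint8, red, green, blue), "fx", "fy", "cx", "cy" (pixels), "distortion" ([k1, k2, p1, p2, k3] as OpenCV has them; the pictures are not rectified), "extrinsics" (4x4, takes a point from world to camera coordinates). Camera axes: x right, y down, z forward; pixel columns grow to the right and rows downward; lengths in mm; the calibration is good to about 2 mm. A picture is of the moment at which its call begins. There is no depth.
- env.job_done(): hands the job in; it is judged then, once.
Trained networks look in a picture, given as the dict that the camera call returned (one of the last four; its "shot" number tells which), for a name from the list of things; names that differ only in an ending like _2 or _b are one class to them, and where a whole thing is asked for, a point or a joint stands for the part that bears it (a point fixed in the world has none). Each returns a list of dicts, best first, with "score" (0 to 1); they miss things now and then, are a little off and sometimes report something else, mostly with a low value. They report only what shows in the picture. A call takes as long as a camera call. They do not tell look-alikes from the thing itself.
- eyes.boxes_of(name, picture): "centre" ([row, column] in pixels, amid what is visible of it).
- eyes.cut_out(name, picture): "mask" (384x512 bool, what is visible of it) and "centre" ([row, column] in pixels, amid what is visible of it).
- eyes.spot_point(name, picture): "centre" ([row, column] in pixels: a listed point, or the origin of a listed thing).
The state is a dict: "t": time; "joints": joint angles; "qvel": joint speeds; "tau": joint torques, N m; "eef_pos": TCP position; "tcp_rot": TCP orientation; "ft_force": force on the tool from outside, world axes, zero at the start; "moment": the same for the moment, N m; "opening": opening from 0.0 (shut) to 1.0 (fully open); "grip_force": force on a finger pad.
Only numpy, scipy, OpenCV 4.12 (cv2) and the standard library are available. Lean on these libraries where they do the work, as an engineer would, in place of code of your own. Each camera call takes 0.05 s, during which the arm holds its last target. There are 200 camera calls.

### The job

The belt drive is missing its idler, and of the three used idlers on the rack only one still has a sound bearing: spin each of them by hand where it sits, at least a quarter turn, and feel which runs freely and which bind. Fit the free-running one on the drive's bare stub, right down on the shoulder, and flick its wheel so that it is still running by itself when you have let go and finished. Work gently, never forcing an idler against its stub, and leave the two binding idlers seated on the rack and the spanner, tin and brush where they lie.

Things in the scene. Friction and masses are not known exactly. Their poses are not given: they have to be found in the camera images.
- rack: Fixed wooden plank on the bench, 130 x 480 x 20 mm, origin at the centre of its underside, y along its length. Three square steel stubs like the drive's stand on it in line, 170 mm apart, shoulders 35 mm above the bench; each idler sits on one, underside on the shoulder, with 1 mm play each way. The sleeves cannot turn on the stubs.
- idler_1: Used idler, loose, all three alike: a steel axle sleeve (26 mm square outside, 60 mm tall, square through-bore 16 mm) with an aluminium flat-belt wheel on it, 144 mm across, from 10 to 34 mm above the sleeve's underside. Hold it by the sleeve's square head, free from 34 to 60 mm. Origin: centre of the sleeve's underside; z up; x, y normal to the sleeve's flats. About 0.57 kg.
- wheel_1 (a joint): Angle of wheel 1 on the sleeve of idler_1, rad, endless, counter-clockwise from above; 0: first spoke along the idler's +x. A good bearing needs next to no force at the spoke point besides the wheel's inertia (about 0.0015 kg m2), and a wheel flicked at 3 rad/s runs on for over 3 s; a binding one drags steadily with about 2 to 5 N there and stops dead. Exactly one of the three runs free.
- spoke_1 (a point): Point on the first spoke of wheel 1: its top face, centre line, 42 mm from the axle, 30 mm above the sleeve's underside. Three straight spokes 120 deg apart, 10 mm wide, 16 mm deep; between them the ring from hub (22 mm radius) to rim (64 mm inside) is open down to the plank. A fingertip let down there can push the wheel round by a spoke.
- idler_2: Used idler, loose, all three alike: a steel axle sleeve (26 mm square outside, 60 mm tall, square through-bore 16 mm) with an aluminium flat-belt wheel on it, 144 mm across, from 10 to 34 mm above the sleeve's underside. Hold it by the sleeve's square head, free from 34 to 60 mm. Origin: centre of the sleeve's underside; z up; x, y normal to the sleeve's flats. About 0.57 kg.
- wheel_2 (a joint): Angle of wheel 2 on the sleeve of idler_2, rad, endless, counter-clockwise from above; 0: first spoke along the idler's +x. A good bearing needs next to no force at the spoke point besides the wheel's inertia (about 0.0015 kg m2), and a wheel flicked at 3 rad/s runs on for over 3 s; a binding one drags steadily with about 2 to 5 N there and stops dead. Exactly one of the three runs free.
- spoke_2 (a point): Point on the first spoke of wheel 2: its top face, centre line, 42 mm from the axle, 30 mm above the sleeve's underside. Three straight spokes 120 deg apart, 10 mm wide, 16 mm deep; between them the ring from hub (22 mm radius) to rim (64 mm inside) is open down to the plank. A fingertip let down there can push the wheel round by a spoke.
- idler_3: Used idler, loose, all three alike: a steel axle sleeve (26 mm square outside, 60 mm tall, square through-bore 16 mm) with an aluminium flat-belt wheel on it, 144 mm across, from 10 to 34 mm above the sleeve's underside. Hold it by the sleeve's square head, free from 34 to 60 mm. Origin: centre of the sleeve's underside; z up; x, y normal to the sleeve's flats. About 0.57 kg.
- wheel_3 (a joint): Angle of wheel 3 on the sleeve of idler_3, rad, endless, counter-clockwise from above; 0: first spoke along the idler's +x. A good bearing needs next to no force at the spoke point besides the wheel's inertia (about 0.0015 kg m2), and a wheel flicked at 3 rad/s runs on for over 3 s; a binding one drags steadily with about 2 to 5 N there and stops dead. Exactly one of the three runs free.
- spoke_3 (a point): Point on the first spoke of wheel 3: its top face, centre line, 42 mm from the axle, 30 mm above the sleeve's underside. Three straight spokes 120 deg apart, 10 mm wide, 16 mm deep; between them the ring from hub (22 mm radius) to rim (64 mm inside) is open down to the plank. A fingertip let down there can push the wheel round by a spoke.
- drive: Fixed green cast deck of the belt drive, 330 x 300 mm, deck face 20 mm above the bench, origin at the centre of its underside, belt and guard off. A 72 mm motor pulley and a 112 mm spindle pulley (up to 105 mm above the bench) stand at its far (+x) side; the bare idler stub stands nearer the robot.
- drive_seat (a point): Centre of the shoulder face (36 mm across, 35 mm above the bench) of the drive's bare idler stub; z up, x and y normal to the stub's flats. Above it the stub is 14 mm square for 38 mm, then a 6 mm conical lead (14 to 8 mm across). The sleeve goes over it with its flats in line (any of four ways) until its underside sits on the shoulder; 1 mm play each way.
- spanner: Bystander: steel spanner 190 mm long lying on the bench.
- tin: Bystander: steel tin, 72 mm across, 75 mm tall, standing.
- brush: Bystander: bench brush lying on the bench.
There are look-alikes about, which are no part of the job. Leave any black or blue look-alike of the idler_3 alone.

How it is judged:
By the outcome, as a careful person would: the job done as asked, in the order asked, and still so for the second after the job is handed in, with the robot touching nothing.
It also fails if it takes over 69 s, if anything falls off the work surface, if the arm or the gripper's body presses on something with over 40 N, if the wrist force passes 120 N, or if a joint passes its speed limit or range.

## Working session

There is one attempt and no reset: what is moved stays moved. The work goes in short steps, Python scripts to look and compute and a shell command to move; the robot and the scene stay as the last step left them, time stands still between calls to the robot, and variables do not carry over. Pictures are saved under pics/ and viewed, at most 10 in all, crops included, and the job is handed in when it is done.

```bash
ls; mkdir -p pics; cat > h.py <<'E'
import numpy as np, cv2
from cell import env, eyes
def ray(p,rc):
    K=np.array([[p['fx'],0,p['cx']],[0,p['fy'],p['cy']],[0,0,1.]])
    u=cv2.undistortPoints(np.array([[[rc[1],rc[0]]]],float),K,np.array(p['distortion'],float)).ravel()
    E=np.array(p['extrinsics']); R,t=E[:3,:3],E[:3,3]
    return -R.T@t, R.T@np.array([u[0],u[1],1.])
def atz(p,rc,z):
    o,d=ray(p,rc); return o+d*(z-o[2])/d[2]
def tri(rs):
    A=np.zeros((3,3));b=np.zeros(3)
    for o,d in rs:
        d=d/np.linalg.norm(d);M=np.eye(3)-np.outer(d,d);A+=M;b+=M@o
    return np.linalg.solve(A,b)
def proj(p,X):
    E=np.array(p['extrinsics']);K=np.array([[p['fx'],0,p['cx']],[0,p['fy'],p['cy']],[0,0,1.]])
    r,_=cv2.projectPoints(np.array([X],float),cv2.Rodrigues(E[:3,:3])[0],E[:3,3],K,np.array(p['distortion'],float))
    return r.ravel()[::-1]
def save(p,n,crop=None,s=1):
    im=p['pixels'][:,:,::-1]
    if crop: im=im[crop[0]:crop[1],crop[2]:crop[3]]
    cv2.imwrite('pics/'+n+'.png',cv2.resize(im,None,fx=s,fy=s,interpolation=cv2.INTER_CUBIC))
E
python3 - <<'E'
from h import *
np.set_printoptions(precision=1,suppress=True)
ims=[]
for c in ['scene','side','wrist']:
    p=eyes.read_camera(c); ims.append(p['pixels'])
    for n,z in [('idler_1',35),('spoke_1',65),('drive_seat',35),('drive',0),('rack',0),('tin',0),('spanner',0),('brush',0)]:
        for r in eyes.spot_point(n,p)[:5]:
            print(c,n,round(r['score'],2),np.array(r['centre']),atz(p,r['centre'],z))
a=np.hstack(ims[:2]);cv2.imwrite('pics/a.png',cv2.resize(np.vstack([a,np.hstack([ims[2],ims[2]*0])]),(800,600))[:,:,::-1])
print(env.state())
E
```

```text
pics
scene idler_1 0.86 [141.  210.1] [ 491.6 -376.9   35. ]
scene idler_1 0.77 [117.4 174.8] [ 519.7 -548.8   35. ]
scene idler_1 0.74 [205.4 282.9] [480.3 -27.9  35. ]
scene idler_1 0.7 [168.9 243.5] [ 481.9 -211.2   35. ]
scene idler_1 0.19 [170.7 237. ] [ 502.1 -217.4   35. ]
scene spoke_1 0.96 [118.  163.6] [ 566.6 -536.4   65. ]
scene spoke_1 0.75 [204.1 275.2] [511.3 -27.3  65. ]
scene spoke_1 0.66 [143.3 198.4] [ 543.2 -363.1   65. ]
scene spoke_1 0.55 [172.  238.6] [ 518.  -187.3   65. ]
scene drive_seat 0.63 [301.6 352.7] [542.4 307.2  35. ]
scene drive_seat 0.44 [217.9 171. ] [ 756.5 -186.1   35. ]
scene drive 0.76 [321.9 340.9] [587.2 319.1   0. ]
scene rack 0.65 [176.  245.4] [ 475.9 -209.9    0. ]
scene tin 0.71 [219.8 173. ] [ 745.2 -202.4    0. ]
scene spanner 0.68 [259.1 200. ] [757.9 -44.2   0. ]
scene spanner 0.29 [171.6 243.4] [ 469.3 -228.7    0. ]
scene brush 0.63 [176.1 155.9] [ 697.2 -382.1    0. ]
side idler_1 0.77 [341.7 285.1] [ 512.4 -570.2   35. ]
side idler_1 0.75 [267.  268.5] [ 503.3 -366.8   35. ]
side idler_1 0.74 [177.  245.9] [479.1 -26.6  35. ]
si
[... 948 characters left out ...]
6 -21.5  65. ]
wrist spoke_1 0.4 [197.3 112.2] [481.2 -22.9  65. ]
wrist drive_seat 0.26 [197. 358.] [745.5 -30.9  35. ]
wrist rack 0.69 [313.2 152.7] [ 489.9 -205.4    0. ]
wrist tin 0.8 [310.6 344.8] [ 752.4 -201.3    0. ]
wrist tin 0.57 [194.9 140. ] [486.9 -37.8   0. ]
wrist spanner 0.84 [200.1 361.3] [761.9 -44.6   0. ]
{'t': 1.35, 'joints': array([-0.1,  0.5,  1.6,  0. ,  1.1, -0.1]), 'qvel': array([ 0., -0., -0., -0.,  0., -0.]), 'tau': array([ -0. , -61.2, -25.8,   0.1,   0. ,   0. ]), 'eef_pos': array([625. ,   0. , 214.7]), 'tcp_rot': array([ 3.1, -0. ,  1.6]), 'ft_force': array([-0.1, -0.6,  0.4]), 'moment': array([-0.,  0., -0.]), 'grip_force': 0.0, 'opening': 0.9995996974831325}
```

View pics/a.png

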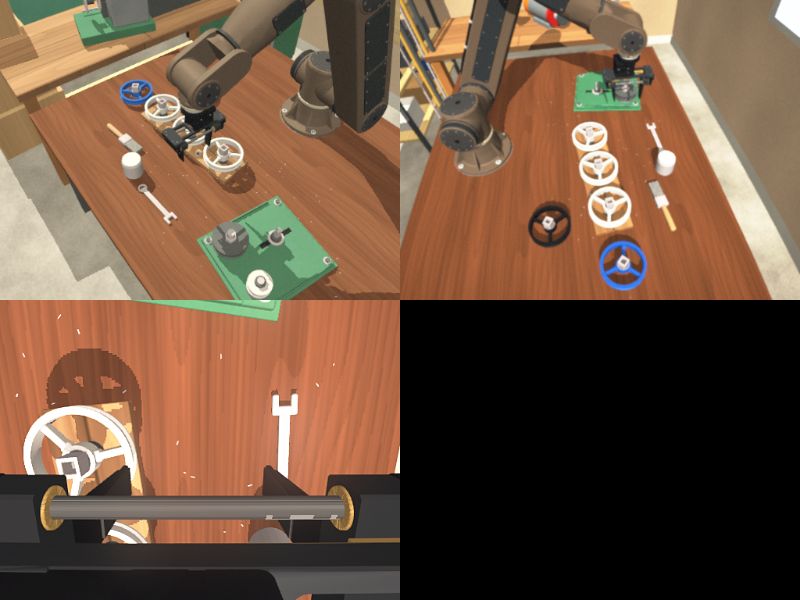

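The composite shows five look-alikes: white idlers on the rack at about scene (205,283), (169,243) and (141,210), in row/column. A blue one is at scene (117,175) and a black one at side (296,193). I take the three white ones, which are in line on the plank. Next I triangulate them and check them in a close crop.

```bash
python3 - <<'E'
from h import *
np.set_printoptions(precision=1,suppress=True)
P={c:eyes.read_camera(c) for c in ['scene','side','wrist']}
D=lambda n:{c:[r['centre'] for r in eyes.spot_point(n,p) if r['score']>.4] for c,p in P.items()}
I=D('idler_1');S=D('spoke_1');T=D('drive_seat');N=D('tin')
def pair(A,B,name):
    for a in A:
        for b in B:
            r1,r2=ray(P['scene'],a),ray(P['side'],b); X=tri([r1,r2])
            e=max(np.abs(proj(P['scene'],X)-a).max(),np.abs(proj(P['side'],X)-b).max())
            if e<5 and -20<X[2]<130: print(name,X,'err',e)
pair(I['scene'],I['side'],'idler');pair(S['scene'],S['side'],'spoke');pair(T['scene'],T['side'],'seat')
w=P['wrist'];E=np.array(w['extrinsics']);print('cam',-E[:3,:3].T@E[:3,3],'axes',E[:3,:3], w['fx'],w['fy'],w['cx'],w['cy'])
p=P['side'];save(p,'b',(140,310,170,330),3.5)
for n in [(480,-27),(487,-200),(495,-370)]: print(proj(p,(*n,35)),proj(p,(*n,95)))
E
```

```text
idler [ 484.  -204.3   32.2] err 0.363746491119457
idler [ 517.5 -570.8   14.3] err 1.455385439266479
idler [483.8 -33.3  45.6] err 0.7701443115472557
idler [ 504.5 -365.3   40.9] err 0.03563266809879906
spoke [ 544.5 -360.8   71.5] err 1.1437492387871657
spoke [485.8 -41.7  38.9] err 1.2054973630154109
spoke [511.4 -19.9  76.9] err 0.125121631108982
spoke [ 516.2 -178.    71.7] err 0.642408530655473
spoke [ 547.3 -585.3   27.5] err 0.15029308832231436
seat [546.9 302.1  38.1] err 1.750373341830823
cam [625.6  65.9 385.3] axes [[ 1.  -0.  -0. ]
 [-0.  -1.   0.2]
 [-0.  -0.2 -1. ]] 322.2471156341108 322.2471156341108 251.7650872996852 187.9247369568545
[177.1 246.2] [164.5 245.3]
[218.6 254.8] [206.5 254.2]
[268.4 265.7] [257.5 265.6]
```

View pics/b.png

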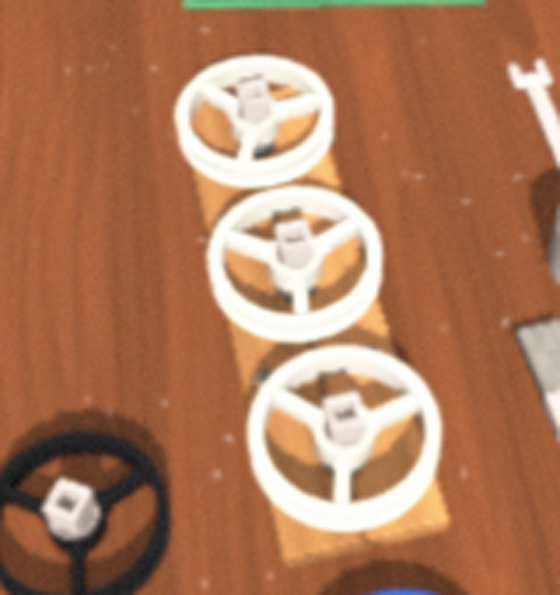

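The crop shows the three white idlers seated in line on the plank, at crop px (255,115), (295,255) and (345,430). The spokes are near 25-40°, +120° and +240°. The black one at (70,505) stays out of it. Next I move over the rack for a wrist view.

```bash
python3 -m inch '[[[-0.2,-0.22,-0.07],0,1],[[-0.2,-0.22,-0.07],0,1],[[-0.2,-0.22,-0.07],0,1],[[-0.2,-0.22,-0.07],0,1],[[-0.2,-0.22,-0.07],0,1],[[-0.2,-0.22,-0.07],0,1],[[-0.2,-0.22,-0.07],0,1],[[-0.2,-0.22,-0.07],0,1],[[-0.2,-0.22,-0.07],0,1],[[0,0,0],0,1]]'
cat > look.py <<'E'
from h import *
import sys
np.set_printoptions(precision=1,suppress=True)
p=eyes.read_camera('wrist');s=env.state();print(s['t'],s['eef_pos'],s['tcp_rot'])
for n,z in [('idler_1',35),('spoke_1',65),('drive_seat',35)]:
    for r in eyes.spot_point(n,p)[:5]:
        if r['score']>.3: print(n,round(r['score'],2),np.array(r['centre']),atz(p,r['centre'],z))
save(p,sys.argv[1])
E
python3 look.py c
```

```text
t: 3.35
eef_pos: [505.6, -108.8, 252.9]
tcp_rot: [3.141, 0.0, 1.569]
ft_force: [0.9, 0.7, -0.4]
opening: 0.025
grip_force: 0.0
3.4 [ 506.1 -108.4  252.7] [3.1 0.  1.6]
idler_1 0.87 [ 98.  218.3] [467.5 -30.8  35. ]
idler_1 0.62 [235.  238.6] [ 489.1 -201.    35. ]
spoke_1 0.84 [226.8 265.9] [ 522.8 -178.5   65. ]
spoke_1 0.77 [ 88.3 253.2] [507.9 -21.8  65. ]
```

View pics/c.png

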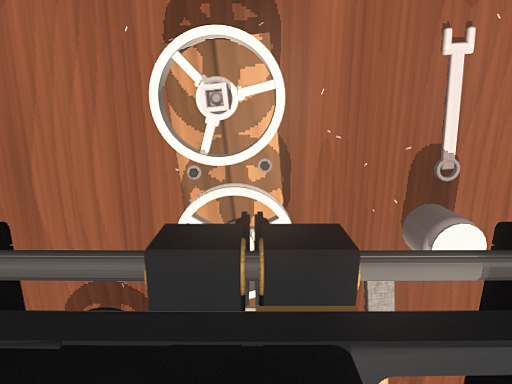

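Wheel A's rim is centred near (95,217), its sleeve head is at (97,216), and its spokes point about 13°, 134° and 257°. The fingers hide B.

```bash
cat >> h.py <<'E'
def rim(p,X0,z=69,show=False):
    """fit wheel centre: maximise white along projected outer-rim band"""
    from scipy.optimize import minimize
    im=p['pixels'].astype(float); w=cv2.GaussianBlur(im.min(2),(0,0),1)
    a=np.linspace(0,2*np.pi,180,endpoint=False)
    def samp(c,r):
        X=np.c_[c[0]+r*np.cos(a),c[1]+r*np.sin(a),np.full(180,z)].astype(np.float64)
        E=np.array(p['extrinsics']);K=np.array([[p['fx'],0,p['cx']],[0,p['fy'],p['cy']],[0,0,1.]])
        q=cv2.projectPoints(X,cv2.Rodrigues(E[:3,:3])[0],E[:3,3],K,np.array(p['distortion'],float))[0][:,0].astype(np.float32)
        return cv2.remap(w,q[:,:1].copy(),q[:,1:].copy(),cv2.INTER_LINEAR).ravel()
    f=lambda c:-(samp(c,70).mean()+samp(c,67).mean()-samp(c,76).mean())
    best=min((minimize(f,np.array(X0[:2])+d,method='Nelder-Mead',options=dict(initial_simplex=np.array(X0[:2])+d+np.array([[0,0],[4,0],[0,4]]))) for d in np.array([[0,0],[8,0],[-8,0],[0,8],[0,-8]])),key=lambda r:r.fun)
    c=best.x; s=np.mean([samp(c,r) for r in (35,40,45,50,55)],0) if z==69 else None
    # spokes on plane 65: fold by 120 deg
    z=65; s=np.mean([samp(c,r) for r in (35,40,45,50,55)],0)
    g=s.reshape(3,60).mean(0); k=np.angle(np.sum(g*np.exp(1j*2*np.pi*np.arange(60)/60)))/2/np.pi*120
    return c,best.fun,k%120
E
python3 - <<'E'
from h import *
np.set_printoptions(precision=1,suppress=True)
p=eyes.read_camera('wrist');print(atz(p,(95,217),69),atz(p,(97,215.5),95),rim(p,(482,-30)))
for c in ['side','scene']:
    p=eyes.read_camera(c)
    for x in [(482,-30),(488,-200),(498,-368)]: print(c,x,rim(p,x))
E
```

```text
[470.2 -27.7  69. ] [471.4 -30.6  95. ] (array([469.1, -31.7]), np.float64(-425.7160928532546), np.float64(14.386607942966565))
side (482, -30) (array([468.2, -32.7]), np.float64(-288.9444359944594), np.float64(10.746435803700662))
side (488, -200) (array([ 484.6, -202.1]), np.float64(-298.2890276123552), np.float64(31.01931394315929))
side (498, -368) (array([ 501., -371.]), np.float64(-316.7662162720841), np.float64(21.116181920210995))
scene (482, -30) (array([468. , -34.1]), np.float64(-285.2108619599365), np.float64(7.086580379457947))
scene (488, -200) (array([ 484.7, -203.4]), np.float64(-270.44184996032936), np.float64(21.43344506910738))
scene (498, -368) (array([ 501.2, -373.3]), np.float64(-266.94163300226575), np.float64(8.919568430678146))
```

```bash
python3 -m inch '[[[0.25,-0.045,0.5],0,1],[[0.25,-0.045,0.5],0,1],[[0.25,-0.045,0.5],0,1],[[0,0,0.4],0,1],[[0,0,0.4],0,1],[[0,0,0.4],0,1],[[0,0,0.2],0,1],[[0,0,0.2],0,1],[[0,0,0.2],0,1],[[0,0,0.05],0,1]]'
```

```text
t: 4.95
eef_pos: [498.0, -62.9, 50.9]
tcp_rot: [-3.141, -0.0, 1.571]
ft_force: [0.3, 0.3, -0.1]
opening: 0.01
grip_force: 0.0
```

```bash
python3 -m inch '[[[0.146,0.116,0],0,1],[[0.171,0.075,0],0,1],[[0.185,0.028,0],0,1],[[0.186,-0.021,0],0,1],[[0.174,-0.069,0],0,1],[[0.15,-0.111,0],0,1],[[0.116,-0.146,0],0,1],[[0.075,-0.171,0],0,1],[[0.028,-0.185,0],0,1],[[-0.021,-0.186,0],0,1]]'; python3 - <<'E'
from h import *
print(env.state()['ft_force'],env.state()['moment'])
for c in ['side','scene','side']:
    p=eyes.read_camera(c);print(c,rim(p,(468,-33)),env.state()['ft_force'],env.state()['t'])
save(p,'d0')
E
```

```text
t: 6.2
eef_pos: [457.1, 9.6, 51.5]
tcp_rot: [3.142, 0.0, 1.571]
ft_force: [0.4, -0.4, -1.0]
opening: -0.0
grip_force: 0.0
[ 0.44333899 -0.44472239 -0.995214  ] [-0.00860228 -0.02525481  0.05979708]
side (array([468.32526113, -32.54326172]), np.float64(-275.6441492084176), np.float64(52.56601553812506)) [-0.95415934 -0.0016428  -0.29027373] 6.25
scene (array([468.45184082, -33.67557268]), np.float64(-228.015199619256), np.float64(60.16728459557388)) [-0.81885389 -0.34898824  0.12238834] 6.3
side (array([468.43472418, -32.50642947]), np.float64(-275.2265841488716), np.float64(65.44805771405372)) [ 0.1518272  -0.05848634  0.95738707] 6.35
```

Wheel A turned about 158° with about 0 N on the tool, and it runs on at about 2 rad/s, so it feels free. Next is B.

```bash
python3 -m inch '[[[0,0,-0.35],0,1],[[0,0,-0.35],0,1],[[0,0,-0.35],0,1],[[-0.968,0.274,0],0,1],[[-0.968,0.274,0],0,1],[[-0.968,0.274,0],0,1],[[-0.968,0.274,0],0,1],[[0,0,0.35],0,1],[[0,0,0.35],0,1],[[0,0,0.35],0,1]]'
```

```text
t: 7.6
eef_pos: [523.9, -223.3, 50.7]
tcp_rot: [3.141, 0.0, 1.57]
ft_force: [0.1, 1.0, -0.6]
opening: 0.005
grip_force: 0.0
```

```bash
python3 -m inch '[[[0.175,0.065,0],0,1],[[0.186,0.018,0],0,1],[[0.184,-0.031,0],0,1],[[0.17,-0.078,0],0,1],[[0.144,-0.119,0],0,1],[[0.109,-0.152,0],0,1],[[0.065,-0.175,0],0,1],[[0.018,-0.186,0],0,1],[[-0.031,-0.184,0],0,1],[[-0.078,-0.17,0],0,1]]'; python3 - <<'E'
from h import *
for c in ['side','scene','side']:
    p=eyes.read_camera(c);print(c,rim(p,(484.7,-202.5)),env.state()['ft_force'],env.state()['t'])
print(rim(p,(468,-33)),rim(p,(501,-372)))
E
```

```text
t: 8.85
eef_pos: [462.5, -165.8, 51.5]
tcp_rot: [3.141, -0.0, 1.571]
ft_force: [4.7, 2.6, 0.2]
opening: 0.002
grip_force: 2.1
side (array([ 483.90107129, -213.0606477 ]), np.float64(-282.134977722868), np.float64(30.879306031328568)) [1.62304548 0.65000496 0.12409948] 8.9
scene (array([ 485.38217822, -202.58808591]), np.float64(-201.16812290711607), np.float64(115.94683443485711)) [-0.58183416  0.82274698  0.82119844] 8.95
side (array([ 483.98280873, -213.07289837]), np.float64(-281.3277051803856), np.float64(34.31966362483114)) [ 0.31168011 -0.0763208  -0.72962684] 9.0
(array([468.38908488, -29.94837238]), np.float64(-129.44221161305785), np.float64(115.45987922278346)) (array([ 501.01740999, -370.96928798]), np.float64(-317.2228616417307), np.float64(21.074513811784247))
```

B drags with about 5 N, so it binds. Next is C.

```bash
python3 -m inch '[[[0,0,-0.35],0,1],[[0,0,-0.35],0,1],[[0,0,-0.35],0,1],[[-0.977,0.294,0],0,1],[[-0.977,0.294,0],0,1],[[-0.977,0.294,0],0,1],[[-0.977,0.294,0],0,1],[[0,0,0.35],0,1],[[0,0,0.35],0,1],[[0,0,0.35],0,1]]'
```

```text
t: 10.25
eef_pos: [533.1, -400.1, 50.2]
tcp_rot: [-3.14, -0.001, 1.57]
ft_force: [0.1, -0.8, -0.0]
opening: 0.005
grip_force: 0.0
```

```bash
python3 -m inch '[[[0.154,0.106,0],0,1],[[0.176,0.062,0],0,1],[[0.186,0.015,0],0,1],[[0.184,-0.034,0],0,1],[[0.169,-0.081,0],0,1],[[0.142,-0.121,0],0,1],[[0.106,-0.154,0],0,1],[[0.062,-0.176,0],0,1],[[0.015,-0.186,0],0,1],[[-0.034,-0.184,0],0,1]]'; python3 - <<'E'
from h import *
for c in ['side','scene','side']:
    p=eyes.read_camera(c);print(c,rim(p,(501,-371)),env.state()['ft_force'],env.state()['t'])
p=eyes.read_camera('side');save(p,'d',(140,310,170,330),3.5)
E
```

```text
t: 11.5
eef_pos: [487.6, -330.9, 51.5]
tcp_rot: [3.142, -0.0, 1.571]
ft_force: [3.6, 0.6, -0.0]
opening: 0.002
grip_force: 1.5
side (array([ 500.15769857, -377.81714849]), np.float64(-287.10381772490445), np.float64(17.28928654978823)) [-0.12508151 -1.12297978  0.39014823] 11.55
scene (array([ 502.23278724, -372.22169461]), np.float64(-199.3411958284974), np.float64(11.799179957809853)) [-0.33298591  0.89475446 -0.08418712] 11.6
side (array([ 500.0855522 , -377.72504867]), np.float64(-285.7967084374044), np.float64(21.052719389954472)) [-0.35821211  0.25373639 -0.18908105] 11.65
```

View pics/d.png

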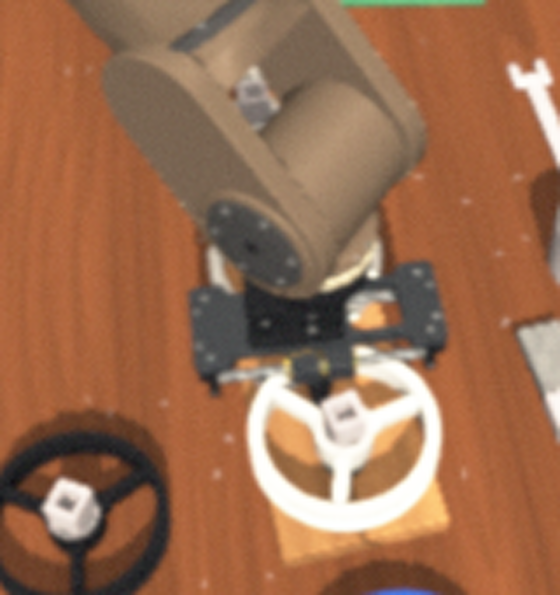

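C also drags at about 3.7 N, with its spoke pushed round about 120° (side crop, spokes at about 30°, 145° and 270°). So A is the free one. Next I look at the drive stub with an empty hand.

```bash
python3 -m inch '[[[0,0,-0.5],0,1],[[0,0,-0.5],0,1],[[0,0,-0.5],0,1],[[0.7,0.07,0],0,1],[[0.7,0.07,0],0,1],[[0.7,0.07,0],0,1],[[0.7,0.07,0],0,1],[[0.7,0.07,0],0,1],[[0.7,0.07,0],0,1],[[0.7,0.07,0],0,1]]' && python3 -m inch '[[[0.7,0.07,-0.09],0,-1],[[0.7,0.07,-0.09],0,-1],[[0.7,0.07,-0.09],0,-1],[[0.7,0.07,-0.09],0,-1],[[0.7,0.07,-0.09],0,-1],[[0.7,0.07,-0.09],0,-1],[[0.7,0.07,-0.09],0,-1],[[0,0,0],0,-1],[[0,0,0],0,-1],[[0,0,0],0,-1]]'; python3 look.py e; python3 -c "
import cv2;i=cv2.imread('pics/e.png')[40:290,130:380];cv2.imwrite('pics/e2.png',cv2.resize(i,(600,600),interpolation=2))"
```

```text
t: 12.95
eef_pos: [517.6, -35.7, 141.3]
tcp_rot: [-3.141, -0.0, 1.571]
ft_force: [-0.2, 0.2, -1.0]
opening: 0.008
grip_force: 0.0
t: 14.2
eef_pos: [547.1, 256.0, 179.1]
tcp_rot: [-3.141, 0.0, 1.57]
ft_force: [0.2, 0.2, -0.3]
opening: 0.979
grip_force: 0.0
14.25 [547.1 256.  179.2] [-3.1  0.   1.6]
spoke_1 0.63 [106.7 295.4] [585.  323.5  65. ]
drive_seat 0.69 [120.3 241.9] [538.1 311.   35. ]
```

View pics/e2.png

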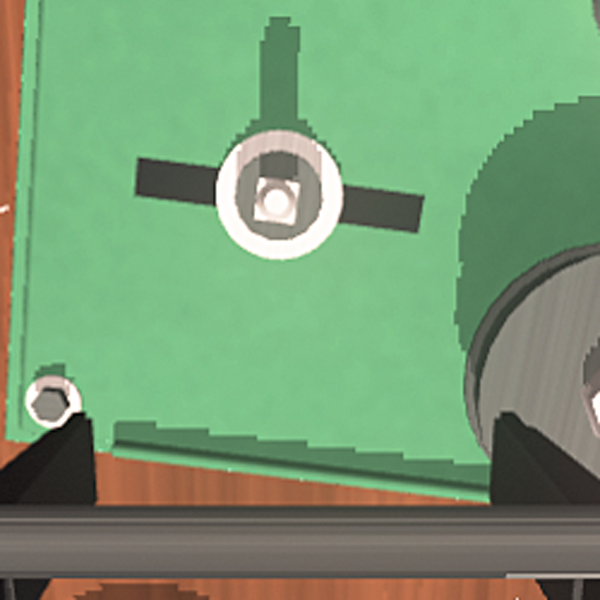

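The crop (2.4x, offset 130,40) shows the grey shoulder centred at (279,196), which is image (row 121.7, column 246.3). The stub tip is at (277,200), and the slot and deck edge are turned by about -7.4°. I go closer for the stub's own angle.

```bash
python3 -m inch '[[[0,0,0.15],0,-1],[[0,0,0.15],0,-1],[[0,0,0.15],0,-1],[[0,0,0.15],0,-1],[[0,0,0.15],0,-1],[[0,0,0.15],0,-1],[[0,0,0],0,-1],[[0,0,0],0,-1],[[0,0,0],0,-1],[[0,0,0],0,-1]]'; python3 - <<'E'
from h import *
np.set_printoptions(precision=1,suppress=True)
p=eyes.read_camera('wrist');s=env.state();print(s['t'],s['eef_pos'],s['tcp_rot'])
for r in eyes.spot_point('drive_seat',p)[:2]: print(r['score'],r['centre'],atz(p,r['centre'],35))
q=proj(p,(542,310,57));r0,c0=int(q[0])-40,int(q[1])-40;print('crop',r0,c0)
np.save('stub.npy',p['pixels']);import pickle;pickle.dump(p,open('stub.pkl','wb'))
save(p,'f',(r0,r0+80,c0,c0+80),7)
E
```

```text
t: 15.65
eef_pos: [547.3, 257.0, 125.5]
tcp_rot: [3.141, -0.0, 1.571]
ft_force: [0.1, -0.2, -0.6]
opening: 1.002
grip_force: 0.0
15.7 [547.2 257.  125.5] [ 3.1 -0.   1.6]
0.9 [125.6, 244.7] [542.2 309.8  35. ]
crop 86 203
```

View pics/f.png

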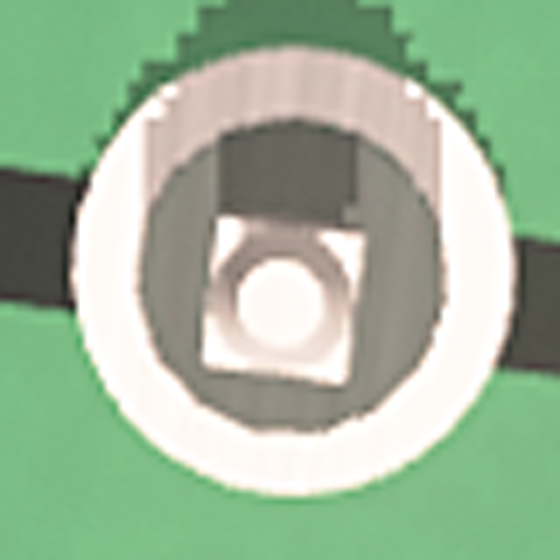

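The zoom (7x, offset row 86, column 203) shows the shoulder disc centred at (275,292), the square's centre at (298,284) and the tip at (305,281), in row/column. The square is turned by about 7.4° clockwise, in line with the deck.

```bash
python3 - <<'E'
from h import *
import pickle
np.set_printoptions(precision=2,suppress=True)
p=pickle.load(open('stub.pkl','rb'))
f=lambda x,y:(86+(y+.5)/7-.5,203+(x+.5)/7-.5)
for xy,z in [((292.5,275.5),35),((284.5,298),73),((281,305),79)]: print(f(*xy),atz(p,f(*xy),z))
s=env.state();print(s['tcp_rot'])
for c in ['side','scene']:
    q=eyes.read_camera(c); print(c,[(r['score'],atz(q,r['centre'],35)) for r in eyes.spot_point('drive_seat',q)[:1]],[atz(q,r['centre'],35) for r in eyes.spot_point('drive_seat',q)[:1]])
    print(rim(q,(468,-33)))
E
```

```text
(124.92857142857143, 244.35714285714286) [541.93 310.31  35.  ]
(128.14285714285714, 243.21428571428572) [541.99 309.98  73.  ]
(129.14285714285714, 242.71428571428572) [541.81 309.67  79.  ]
[ 3.14 -0.    1.57]
side [(0.69, array([552.07, 316.69,  35.  ]))] [array([552.07, 316.69,  35.  ])]
(array([468.35, -32.26]), np.float64(-288.6090229000732), np.float64(83.71616090620373))
scene [(0.87, array([535.  , 306.21,  35.  ]))] [array([535.  , 306.21,  35.  ])]
(array([468.23, -33.65]), np.float64(-283.3801848547945), np.float64(89.33346767845575))
```

```bash
python3 -m inch '[[[-0.714,-0.153,0],0,-1],[[-0.714,-0.153,0],0,-1],[[-0.714,-0.153,0],0,-1],[[-0.714,-0.153,0],0,-1],[[-0.714,-0.153,0],0,-1],[[-0.714,-0.153,0],0,-1],[[-0.714,-0.153,0],0,-1],[[-0.714,-0.153,0],0,-1],[[0,0,0],0,-1],[[0,0,0],0,-1]]'; python3 - <<'E'
from h import *
np.set_printoptions(precision=2,suppress=True)
p=eyes.read_camera('wrist');s=env.state();print(s['t'],s['eef_pos'],s['tcp_rot'],rim(p,(468.4,-33)))
q=proj(p,(468.4,-33,80));r0,c0=int(q[0])-40,int(q[1])-40;print('crop',r0,c0)
import pickle;pickle.dump(p,open('A.pkl','wb'))
save(p,'g',(r0,r0+80,c0,c0+80),7)
E
```

```text
t: 17.3
eef_pos: [473.8, -85.5, 125.3]
tcp_rot: [3.141, -0.0, 1.57]
ft_force: [0.6, 0.5, 1.2]
opening: 0.999
grip_force: 0.0
17.35 [473.84 -85.12 125.29] [ 3.14 -0.    1.57] (array([469.2 , -31.24]), np.float64(-387.46624574293253), np.float64(83.39552380301419))
crop 89 202
```

View pics/g.png

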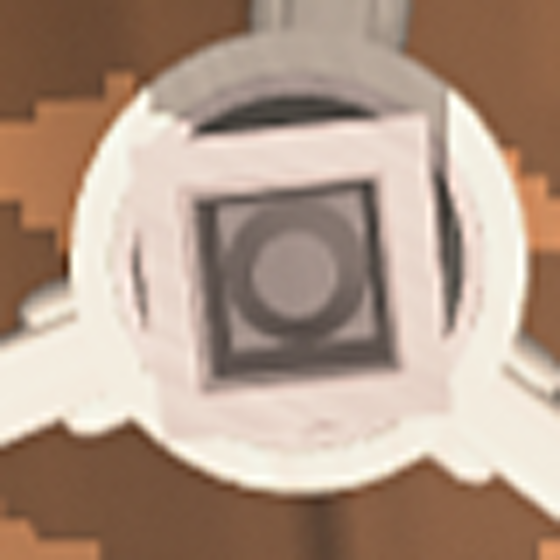

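The zoom (7x, offset row 89, column 202) shows the sleeve top with its bore centred at (281,294), turned by about 5.7° anticlockwise. The rack stub tip is inside it at (272,295).

```bash
python3 - <<'E'
from h import *
import pickle
np.set_printoptions(precision=2,suppress=True)
p=pickle.load(open('A.pkl','rb'))
f=lambda x,y:(89+(y+.5)/7-.5,202+(x+.5)/7-.5)
for xy,z in [((294.5,281),95),((293,276),95),((295,272),79)]: print(f(*xy),atz(p,f(*xy),z))
s=env.state();print(s['eef_pos'],s['tcp_rot'])
E
```

```text
(128.71428571428572, 243.64285714285714) [469.38 -31.59  95.  ]
(128.0, 243.42857142857144) [469.25 -31.16  95.  ]
(127.42857142857143, 243.71428571428572) [469.03 -31.7   79.  ]
[473.84 -85.12 125.29] [ 3.14 -0.    1.57]
```

```bash
python3 -m inch '[[[0.298,-0.026,0],0,-1],[[0.298,-0.026,0],0,-1],[[0.298,-0.026,0],0,-1],[[0,0,0],-0.57,-1],[[0,0,0],-0.57,-1],[[0,0,0.3],0,-1],[[0,0,0.3],0,-1],[[0,0,0.2],0,-1],[[0,0,0.08],0,-1],[[0,0,0],0,-1]]'
```

```text
t: 18.6
eef_pos: [469.0, -31.9, 72.4]
tcp_rot: [-3.141, -0.0, 1.671]
ft_force: [0.6, 0.5, 0.2]
opening: 0.999
grip_force: 0.0
```

```bash
python3 -m inch '[[[0,0,0],0,1],[[0,0,0],0,1],[[0,0,0],0,1],[[0,0,0],0,1],[[0,0,0],0,1],[[0,0,0],0,1],[[0,0,0],0,1],[[0,0,0],0,1],[[0,0,0],0,1],[[0,0,0],0,1]]'; python3 -c "
from h import *
s=env.state();print(s['ft_force'],s['moment'],s['eef_pos'],s['opening']*95)"
```

```text
t: 19.85
eef_pos: [468.9, -32.1, 72.4]
tcp_rot: [-3.141, -0.0, 1.67]
ft_force: [-1.5, 1.1, 1.3]
opening: 0.273
grip_force: 30.0
[-1.54724486  1.12100592  1.31901329] [-0.05410829  0.09266081 -0.0030867 ] [468.92066816 -32.13136656  72.42478101] 25.97615568742477
```

```bash
python3 -m inch '[[[0,0,-0.1],0,1],[[0,0,-0.1],0,1],[[0,0,-0.15],0,1],[[0,0,-0.15],0,1],[[0,0,-0.2],0,1],[[0,0,-0.2],0,1],[[0,0,-0.2],0,1],[[0,0,-0.2],0,1],[[0,0,0],0,1],[[0,0,0],0,1]]'; python3 - <<'E'
from h import *
np.set_printoptions(precision=2,suppress=True)
s=env.state();print(s['ft_force'],s['moment'],s['eef_pos'],s['opening']*95)
# bare rack stub seen from the fixed cameras next to drive stub? wrist check of held sleeve
p=eyes.read_camera('side');print(rim(p,(469,-32),z=s['eef_pos'][2]-3.4))
p=eyes.read_camera('scene');print(rim(p,(469,-32),z=s['eef_pos'][2]-3.4))
E
```

```text
t: 21.1
eef_pos: [468.8, -32.1, 150.3]
tcp_rot: [-3.141, -0.0, 1.67]
ft_force: [-0.7, -0.0, -6.4]
opening: 0.274
grip_force: 30.0
[-0.72 -0.04 -6.43] [-0.02 -0.02 -0.01] [468.84 -32.12 150.26] 26.004898053382895
(array([468.14, -32.7 ]), np.float64(-267.65810298496103), np.float64(32.385743683624455))
(array([468.35, -33.14]), np.float64(-217.8287745028528), np.float64(61.50595572913994))
```

```bash
python3 -m inch '[[[0,0,0],0.88,1],[[0,0,0],0.88,1],[[0,0,0],0.86,1],[[0.828,0.0667,0],0,1],[[0.828,0.0667,0],0,1],[[0.828,0.0667,0],0,1],[[0.828,0.0667,0],0,1],[[0.828,0.0667,0],0,1],[[0.828,0.0667,0],0,1],[[0.828,0.0667,0],0,1]]'; python3 - <<'E'
from h import *
np.set_printoptions(precision=2,suppress=True)
p=eyes.read_camera('wrist')
p=eyes.read_camera('wrist')
s=env.state();e=s['eef_pos'];y=s['tcp_rot'][2];d=np.array([541.4,309.2])-e[:2];print(e,np.degrees(s['tcp_rot']),s['ft_force'],'t',s['t'])
print('tx,ty units',d@[np.cos(y),np.sin(y)]/60,d@[np.sin(y),-np.cos(y)]/60,'turn',(np.degrees(y)-82.6)/5)
save(p,'h',None,1.5)
E
```

```text
t: 22.45
eef_pos: [541.5, 310.7, 149.7]
tcp_rot: [-3.141, 0.001, 1.442]
ft_force: [0.8, -0.9, -5.2]
opening: 0.273
grip_force: 30.0
[541.82 313.19 149.42] [179.99  -0.05  82.78] [-0.11 -0.66 -6.18] t 22.55
tx,ty units -0.06687821454271134 0.0013725157945297254 turn 0.036290409105660615
```

View pics/h.png

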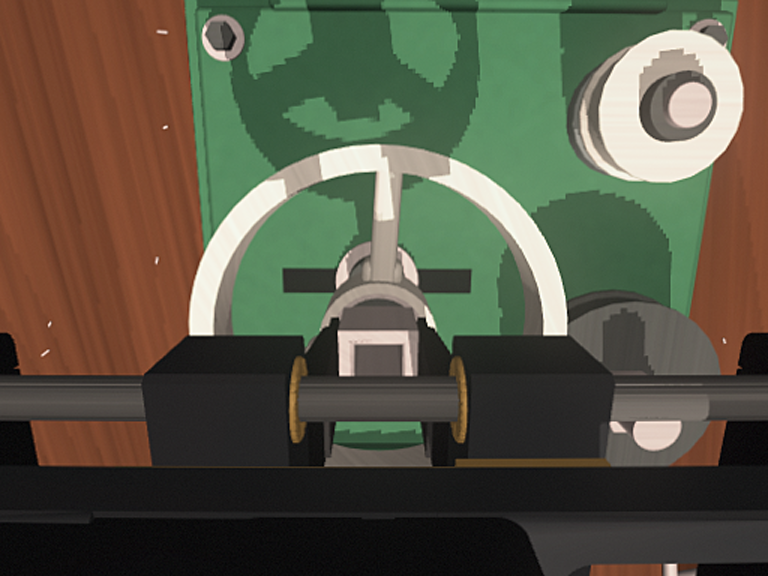

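The sleeve is held squarely above the stub, with slot and deck level in the tool view. I settle and come down to just above the stub tip.

```bash
python3 -m inch '[[[0,0,0.09],0,1],[[0,0,0.09],0,1],[[0,0,0.09],0,1],[[0,0,0.09],0,1],[[0,0,0.09],0,1],[[0,0,0],0,1],[[0,0,0],0,1],[[0,0,0],0,1],[[0,0,0],0,1],[[0,0,0],0,1]]'; cat > chk.py <<'E'
from h import *
np.set_printoptions(precision=2,suppress=True)
s=env.state();e=s['eef_pos'];y=s['tcp_rot'][2];d=np.array([541.4,309.2])-e[:2];print(e,np.degrees(s['tcp_rot']),s['ft_force'],s['moment'],'t',s['t'])
print('tx,ty units',d@[np.cos(y),np.sin(y)]/60,d@[np.sin(y),-np.cos(y)]/60,'turn',(np.degrees(y)-82.6)/5)
E
python3 chk.py
```

```text
t: 23.8
eef_pos: [541.6, 309.1, 123.5]
tcp_rot: [3.141, -0.0, 1.442]
ft_force: [0.5, 0.4, -6.1]
opening: 0.272
grip_force: 30.0
[541.62 309.14 123.54] [179.99  -0.    82.6 ] [ 0.51  0.42 -6.1 ] [-0.02  0.01  0.02] t 23.8
tx,ty units 0.0005001802535993691 -0.003830407700736413 turn 0.0005793929082699379
```

```bash
python3 -m inch '[[[0,0,0.03],0,1],[[0,0,0.03],0,1],[[0,0,0.03],0,1],[[0,0,0.03],0,1],[[0,0,0.02],0,1],[[0,0,0.02],0,1],[[0,0,0.02],0,1],[[0,0,0.02],0,1],[[0,0,0.02],0,1],[[0,0,0.02],0,1]]'; python3 chk.py
```

```text
t: 25.05
eef_pos: [541.6, 309.1, 109.0]
tcp_rot: [3.142, 0.0, 1.442]
ft_force: [0.6, 0.8, -6.4]
opening: 0.275
grip_force: 30.0
[541.59 309.1  108.98] [180.    0.   82.6] [ 0.62  0.82 -6.44] [0.01 0.   0.04] t 25.05
tx,ty units 0.0012981702031149612 -0.0034444911257534836 turn -0.00042245528202613516
```

It is past the cone with no added force.

```bash
python3 -m inch '[[[0,0,0.05],0,1],[[0,0,0.05],0,1],[[0,0,0.05],0,1],[[0,0,0.05],0,1],[[0,0,0.05],0,1],[[0,0,0.05],0,1],[[0,0,0.05],0,1],[[0,0,0.05],0,1],[[0,0,0.05],0,1],[[0,0,0.05],0,1]]'; python3 chk.py
```

```text
t: 26.3
eef_pos: [541.6, 309.1, 78.9]
tcp_rot: [3.141, -0.0, 1.442]
ft_force: [0.7, 0.5, -6.0]
opening: 0.27
grip_force: 30.0
[541.59 309.12  78.86] [179.99  -0.    82.6 ] [ 0.71  0.45 -6.03] [ 0.01  0.01 -0.03] t 26.3
tx,ty units 0.0008694032329716303 -0.0033658209272976925 turn 2.040132527554306e-05
```

```bash
python3 -m inch '[[[0,0,0.03],0,1],[[0,0,0.03],0,1],[[0,0,0.02],0,1],[[0,0,0.01],0,1],[[0,0,0.005],0,1],[[0,0,0.005],0,1],[[0,0,0.005],0,1],[[0,0,0],0,1],[[0,0,0],0,1],[[0,0,0],0,1]]'; python3 chk.py
```

```text
t: 27.55
eef_pos: [541.6, 309.1, 72.8]
tcp_rot: [3.141, -0.0, 1.442]
ft_force: [-0.5, -0.6, -5.8]
opening: 0.271
grip_force: 30.0
[541.61 309.11  72.77] [179.99  -0.    82.6 ] [-0.54 -0.56 -5.81] [-0.01 -0.04  0.05] t 27.55
tx,ty units 0.0011113373445980567 -0.003603084134252144 turn -0.00037695772707877493
```

```bash
python3 -m inch '[[[0,0,0],0,-1],[[0,0,0],0,-1],[[0,0,0],0,-1],[[0,0,0],0,-1],[[0,0,-0.1],0,-1],[[0,0,-0.2],0,-1],[[0,0,-0.3],0,-1],[[0,0,-0.3],0,-1],[[0,0,-0.3],0,-1],[[-0.4,0,-0.2],0,-1]]'; python3 - <<'E'
from h import *
np.set_printoptions(precision=2,suppress=True)
s=env.state();print(s['eef_pos'],s['ft_force'],s['t'])
for c in ['side','scene','wrist','side','scene','wrist']:
    p=eyes.read_camera(c);print(c,rim(p,(542,310)),env.state()['t'])
    for r in eyes.spot_point('spoke_1',p)[:6]:
        X=atz(p,r['centre'],65)
        if np.hypot(*(X[:2]-[542,310]))<65: print(X,r['score'],np.degrees(np.arctan2(X[1]-310,X[0]-542)))
save(p,'i')
print(np.array(env.state()['eef_pos']))
E
```

```text
t: 28.8
eef_pos: [538.6, 285.5, 158.3]
tcp_rot: [3.14, -0.001, 1.443]
ft_force: [0.1, 0.8, 0.0]
opening: 0.999
grip_force: 0.0
[538.58 285.54 158.27] [0.06 0.85 0.02] 28.8
side (array([541.42, 308.62]), np.float64(-260.7842381377185), np.float64(78.1162307352385)) 28.85
scene (array([541.4 , 308.19]), np.float64(-265.8325211337642), np.float64(77.55759859357345)) 28.95
[504.45 293.37  65.  ] 0.75 -156.10816533091602
wrist (array([542.28, 309.82]), np.float64(-368.69102271937294), np.float64(78.14938208436817)) 29.05
[503.54 294.95  65.  ] 0.86 -158.63328654435446
side (array([541.57, 308.8 ]), np.float64(-260.77946771944835), np.float64(78.27209183803751)) 29.15
[485.95 295.84  65.  ] 0.76 -165.8232193977302
scene (array([541.32, 308.02]), np.float64(-259.94842924755073), np.float64(77.63604814611011)) 29.25
[501.22 297.69  65.  ] 0.83 -163.20544358938494
wrist (array([542.31, 309.68]), np.float64(-368.365126495074), np.float64(78.17582850059068)) 29.35
[503.75 295.82  65.  ] 0.72 -159.65614252304673
[538.43 285.49 156.44]
```

View pics/i.png

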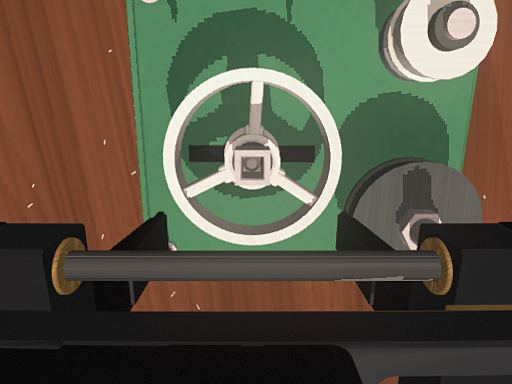

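The idler sits level on the stub. In all three cameras the rim fits the seated height at (542,309.7), and the wheel rests with spokes at 78°, 198° and 318° (hub at image (160,252)). I shut the fingers, go down at 258° and flick clockwise.

```bash
python3 -m inch '[[[-0.153,-0.025,0.15],0,1],[[-0.153,-0.025,0.15],0,1],[[0,0,0.2],0,1],[[0,0,0.2],0,1],[[0,0,0.2],0,1],[[0,0,0.2],0,1],[[0,0,0],0,1],[[0,0,0],0,1],[[0,0,0.35],0,1],[[0,0,0.3],0,1]]'; python3 - <<'E'
from h import *
s=env.state();print(s['eef_pos'],s['ft_force'])
for c in ['side','scene']:
    p=eyes.read_camera(c);print(c,rim(p,(542,309)))
    for w in [(484.7,-202.5),(501.2,-372)]: print(rim(p,w))
    print([(n,[atz(p,r['centre'],0).round() for r in eyes.spot_point(n,p)[:1]]) for n in ('tin','spanner','brush')])
E
```

```text
t: 30.65
eef_pos: [533.4, 267.6, 51.6]
tcp_rot: [3.141, -0.001, 1.442]
ft_force: [0.9, 0.3, -0.4]
opening: 0.023
grip_force: 0.0
[533.40722206 267.60386465  51.59898172] [ 0.92110559  0.29154935 -0.40783687]
side (array([538.90082561, 285.79273053]), np.float64(-217.97880191963054), np.float64(63.04668425057635))
(array([ 484.5087261 , -201.50374606]), np.float64(-301.0376524703415), np.float64(32.866236910077816))
(array([ 500.94876743, -370.86092647]), np.float64(-316.49916169089477), np.float64(20.141371897358443))
[('tin', [array([ 747., -202.,    0.])]), ('spanner', [array([763., -39.,   0.])]), ('brush', [array([ 695., -363.,    0.])])]
scene (array([541.79556232, 307.99543197]), np.float64(-186.98632925110257), np.float64(74.77063871113836))
(array([ 484.59494641, -203.38911137]), np.float64(-268.9504924120308), np.float64(23.54244842238888))
(array([ 501.29923769, -373.32233347]), np.float64(-265.3917183773903), np.float64(8.879311254391864))
[('tin', [array([ 746., -199.,    0.])]), ('spanner', []), ('brush', [array([ 703., -379.,    0.])])]
```

```bash
python3 -m inch '[[[0.028,-0.147,0],0,1],[[0.058,-0.138,0],0,1],[[0.085,-0.123,0],0,1],[[0.139,-0.125,0],0,1],[[0.227,-0.103,0],0,1],[[0.31,-0.01,0],0,1],[[0.315,0.144,0],0,1],[[0.211,0.276,0],0,1],[[0,0,-0.8],0,1],[[0,0,-0.8],0,1]]'; python3 - <<'E'
from h import *
s=env.state();print(s['eef_pos'],s['ft_force'])
for i in range(4):
    p=eyes.read_camera('scene');print(rim(p,(541.5,308.2)),env.state()['t'])
E
```

```text
t: 32.3
eef_pos: [530.4, 352.1, 148.4]
tcp_rot: [-3.141, 0.001, 1.442]
ft_force: [1.4, -0.5, 0.2]
opening: 0.005
grip_force: 0.0
[530.35262666 352.07619224 148.36866376] [ 1.3852137  -0.49584232  0.18366649]
(array([540.94654656, 307.84626859]), np.float64(-237.83492342241195), np.float64(18.656959537178796)) 32.35
(array([541.63126544, 308.10447673]), np.float64(-234.33674263338892), np.float64(8.156261054278938)) 32.4
(array([541.59155432, 308.01941941]), np.float64(-232.69702568799778), np.float64(1.2701263267249667)) 32.45
(array([541.40551623, 308.06302435]), np.float64(-232.7381556701055), np.float64(106.02904318884877)) 32.5
```

The wheel is running at about 3.7 rad/s with the tool clear, so I hand in.

```bash
python3 -c "
from cell import env
print(env.job_done())"
```

```text
the job is handed in; nothing more can be done
None
```

I spun all three rack idlers: the one nearest the drive ran free and the other two bound. I fitted the free one down on the drive's stub and flicked it; it was turning by itself at about 3.7 rad/s with the arm clear when I handed in at about 32.5 s.

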